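# Clamp a fan rotor in the V-block of a bench clamp

### The job

Take the fan rotor by its shaft, stand it on the base plate of the V-clamp between the sliding jaw and the V, and let go of it. Then push the jaw up behind it until the rotor has settled upright against both faces of the V and the jaw stays there gripping it firmly on its own. Push slowly and no harder than a firm fingertip, because the rotor's magnets crack if it is struck or squeezed with more than 18 newtons, do not drop it, and leave the other loose things where they stand.

Things in the scene. Friction and masses are not known exactly. Their poses are not given: they have to be found in the camera images.
- rotor: Loose fan-motor rotor, 0.11 to 0.22 kg, upright on the green mat left of the test nest: bright steel cup 44 mm in diameter, 26 mm high; brass hub 19 mm in diameter from 26 to 32 mm; on top a plain steel shaft 12 mm in diameter from 32 to 62 mm above the underside. Origin: centre of the underside; z up along the shaft. Round: its yaw means nothing.
- v_clamp: Bench V-clamp, fixed to the bench right of the test nest, at varying place and yaw: grey painted base plate 200 x 104 x 14 mm, V-block at the far end, sliding jaw at the near end. Origin: centre of the base's underside. x: from the jaw to the V, the way the jaw closes (roughly away from the robot); y: left across the plate; z up.
- v_block: Dark steel V-block on the clamp, 76 mm wide, 26 mm high (top 40 mm above the bench): two bright ground face plates, 36 mm long, make a 90 degree V open to the clamp's -x, its apex on the centre line. It is screwed down in slots, anywhere along a 20 mm range: apex at the clamp's x = 58 to 78 mm. This pose is the middle of the range (68 mm) at the plate's top, NOT the V's present setting.
- bay (a point): A good spot to stand the rotor: plate's top (14 mm above the bench), centre line, at the clamp's x = 8 mm; clear of the jaw by 16 mm or more. The plate is flat and free between two rails 9 mm wide, 8 mm high at y = +43 and -43 mm. Settled against both faces the rotor's axis stands 31 mm short of the apex, so 19 to 39 mm farther on. Plate, faces and cup slip easily (friction 0.15).
- jaw: Sliding jaw across the rails, 94 mm wide; flat steel front face 50 mm wide, 1 to 26 mm above the plate. Origin: foot of the front face, at the height of the plate's top; axes as the clamp's. Slides along the clamp's x only, 75 mm from its rearmost place (origin at x = -45 mm) and starts within 15 mm of that. Its lock plates drag: about 6 N moves it either way.
- jaw_pad (a point): Centre of the back of the jaw's push plate (44 mm wide, 1 to 44 mm above the plate's top), 30 mm behind the front face, 30 mm above the plate's top. Push here; nothing stands behind it. The jaw stays where left and holds up to 6 N: 10 to 14 N of push on the seated rotor leaves 4 to 6 N of grip, merely touching leaves none. Run in at 30 mm/s it strikes with some 15 N; at 10 mm/s it is gentle.
- weight: Bystander: loose brass reference weight with a knob, 28 mm in diameter, 42 mm high, standing near the rotor; the two change places between starts. Origin: centre of its underside.
- impeller: Bystander: loose black plastic fan impeller, 55 mm in diameter, 20 mm high, lying on the mat behind the test nest and the clamp. Origin: centre of its underside.

How it is judged (in metres and radians):
On the way, in this order (a step that is already met when the one before it is completed fails the run):
1. The rotor stands upright on the base plate between the jaw and the V, and the fingers have let go of it (angle between rotor's own z axis and vertical below 0.05 rad and z of rotor in the frame of v_clamp between 0.011 and 0.017 m and x of rotor in the frame of v_clamp between -0.025 and 0.05 m and y of rotor in the frame of v_clamp between -0.022 and 0.022 m and contact force between the fingers and rotor below 0.1 N), for 0.2 s.
2. The jaw presses the rotor, centred, into the V (contact force between jaw and rotor above 3 N and contact force between rotor and v_block above 2 N and y of rotor in the frame of v_clamp between -0.0015 and 0.0015 m and angle between rotor's own z axis and vertical below 0.05 rad and z of rotor in the frame of v_clamp between 0.011 and 0.017 m), for 0.2 s.
At the end, for the whole second after the job is handed in: The rotor stands upright (within 0.05 rad) on the base plate, at rest, centred in the V within 1.5 mm; the jaw, left to itself, presses on it with more than 3 N and it presses on the V-block with more than 2 N. Weight and impeller are within 20 mm of where they stood (all of step 2 and linear speed of rotor below 0.005 m/s and distance of each of weight, impeller from where it was at the start of the episode below 0.02 m); the robot touches nothing.
It fails at once if The jaw squeezes the rotor with more than 18 N (contact force between jaw and rotor above 18 N).
It fails at once if The rotor is let go while its underside is more than 15 mm above the base plate (dropped) (contact force between the fingers and rotor below 0.05 N and height (world z) of rotor above 0.029 m).
It fails at once if The reference weight or the impeller is moved by more than 20 mm (distance of any of weight, impeller from where it was at the start of the episode above 0.02 m).
It also fails if it takes over 54 s, if anything falls off the work surface, if the arm or the gripper's body presses on something with over 40 N, if the wrist force passes 120 N, or if a joint passes its speed limit or range.

### The arm

A 6-joint arm with a two-finger parallel gripper is mounted at the origin on a cart in front of the work surface, level with it; the furniture and walls round the work are solid. World frame = base frame: x ahead of the robot, y to its left, z up, the work surface at z = 0. Lengths are in mm, angles in rad, forces in N, time in s.
With the tool pointing down it reaches from about 275 to 1000 mm from the base axis. Payload 8.4 kg.
Tool frame: the origin (TCP) lies midway between the tips of the shut fingers; the grasp point (between the pads) lies 19 mm behind it; z points along the fingers, y is the line along which they close (so a half turn about z gives the same grasp; the last joint's range is limited). The gripper opens to 85 mm and grips with 20 to 120 N. Pads are 22 mm wide; open, the fingers measure 114 mm over their backs; the gripper's body (76 mm by 85 mm) begins 54 mm behind the grasp point. The pads swing forward as they close: fully open they stand 13 mm farther back than shut.
Start: joints at [-0.002, 0.353, 1.633, -0, 1.155, -0.002], TCP at [625.002, -0, 231.281] pointing down, gripper open.
Joint ranges: [-2.63, 2.63], [-0.92, 2.1], [0.06, 2.66], [-1.3, 4.44], [0, 2.69], [-3.02, 3.02]. Speed limits (rad/s): [2.22, 2.22, 2.79, 3.14, 3.14, 3.14].

### API

Orientations are given as [roll, pitch, yaw] about the fixed x, y, z axes, in that order (R = Rz(yaw) Ry(pitch) Rx(roll)).
In Python, from rig import telemetry, optics, r gives the robot as it stands.
- The arm moves only by the tool play_rows, never from a script. Its arguments are lists of equal length, an entry for each row: "dp": the shift along the tool's x, y, z in units of 40 mm (1.0 is 40 mm), a list of three; "rot": the turn, a rotation vector about the tool's x, y, z in units of 6 degrees (1.0 is 6 degrees), a list of three. In form: {"dp": [[tx, ty, tz], ...], "rot": [[ax, ay, az], ...]}. A call has 1 to 5 rows; each row is the pose to reach, as a shift and turn from the pose commanded when the call began, along the tool's axes at that moment; what a row does not reach only later rows make up. A row lasts 1/12 s, in which the tool goes at most 41.7 mm and 7.16 degrees, less where a joint would pass 70% of its speed; a pose out of reach is approached as far as the arm can. A call with a gripper value outside its range is refused whole. "fingers" is the opening, from 0 (shut) to 1 (fully open), set as the call begins (left out, the last holds). The fingers move at their own pace and stop on an object; "grip_force" is the grip in N (left out, the last holds). Time passes only in rows, so rows that repeat a pose let the fingers close. It gives the time, the measured TCP pose, the force, the opening and the grip force at its end, in the units of the state.
- telemetry.sense(): the state, without advancing time (a new reading comes with each control period).
- optics.grab_frame(name): name is "scene" or "side" or "wrist"; returns a dict with "color" (400x640x3 uint8, red, green, blue), "mtx" (3x3 intrinsics, pixels), "D" ([k1, k2, p1, p2, k3] as OpenCV has them; the pictures are not rectified), "R" (3x3) and "t" (3): a world point X has camera coordinates R X + t; the wrist camera has in their place "mount" (4x4, takes a point from camera to tool coordinates, whose origin is the TCP and whose axes are the flange's). Camera axes: x right, y down, z forward; pixel columns grow to the right and rows downward; lengths in mm; the calibration is good to about 2 mm. A picture is of the moment at which its call begins: read the wrist's pose just before it. There is no depth.
- r.sign_off(): hands the job in; it is judged then, once.
The state is a dict: "clock": time; "qpos": joint angles; "qvel": joint speeds; "joint_efforts": joint torques, N m; "eef_pos": TCP position; "tcp_rot": TCP orientation; "contact_force": force on the tool from outside, world axes, zero at the start; "wrist_torque": the same for the moment, N m; "opening": opening from 0.0 (shut) to 1.0 (fully open); "grasp_force": force on a finger pad.
Only numpy, scipy, OpenCV 4.12 (cv2) and the standard library are available. Lean on these libraries where they do the work, as an engineer would, in place of code of your own. Each camera call takes 0.05 s, during which the arm holds its last target. There are 200 camera calls.

## Working session

There is one attempt and no reset: what is moved stays moved. The work goes in short steps, Python scripts to look and compute and a tool call to move; the robot and the scene stay as the last step left them, time stands still between calls to the robot, and variables do not carry over. Pictures are saved under pics/ and viewed, at most 10 in all, crops included, and the job is handed in when it is done.

Besides the shell and the picture viewer there is one more tool, called after "Emit:" as name(argument=value, ...), one argument or row to a line, values as JSON. play_rows: Moves the arm, as the interface text tells. Its arguments: {"type":"object","properties":{"dp":{"type":"array"},"rot":{"type":"array"},"fingers":{"type":"number"},"grip_force":{"type":"number"}},"required":["dp","rot"]}

```bash
mkdir -p pics; ls; python3 - <<'E'
from rig import telemetry, optics, r
import cv2,pickle
print(telemetry.sense())
d={}
for n in("scene","side"):
    f=optics.grab_frame(n);d[n]=f;cv2.imwrite(f"pics/{n}0.png",f["color"][:,:,::-1])
    print(n,f["mtx"],f["D"],f["R"],f["t"])
pickle.dump(d,open("f0.pkl","wb"))
f=optics.grab_frame("wrist");print(f["mount"],f["mtx"],f["D"]);cv2.imwrite("pics/wrist0.png",f["color"][:,:,::-1])
E
```

```text
pics
{'clock': 0.0, 'qpos': array([-2.39652946e-03,  3.53671352e-01,  1.63416117e+00,  1.02541580e-05,
        1.15518519e+00, -2.38373317e-03]), 'qvel': array([-0.00138073,  0.0017673 , -0.00033403, -0.00060372, -0.00091717,
       -0.00023891]), 'joint_efforts': array([-2.03471049e-03, -6.05236173e+01, -3.42063046e+01, -2.62302356e-04,
        9.48130677e-03,  3.61521288e-06]), 'eef_pos': array([6.24511296e+02, 6.55667525e-03, 2.30535618e+02]), 'tcp_rot': array([-3.14016762e+00, -1.27722479e-05,  1.57077937e+00]), 'contact_force': array([ 0.76925942, -0.31395718,  0.41126844]), 'wrist_torque': array([ 0.01279623,  0.02767453, -0.03361601]), 'grasp_force': 0.0, 'opening': 1.0024311586894616}
scene [[489.40014203   0.         320.93177916]
 [  0.         489.40014203 199.41800693]
 [  0.           0.           1.        ]] [-0.02931366  0.          0.          0.          0.        ] [[-0.86178292 -0.50727238  0.00221777]
 [-0.35387075  0.59803163 -0.71912006]
 [ 0.36346345 -0.62051019 -0.6948823 ]] [542.18750552 169.14226223 803.66791094]
side [[455.69707003   0.         320.61287203]
 [  0.         455.69707003 194.84419386]
 [  0.           0.           1.        ]] [-0.11970935  0.          0.          0.          0.        ] [[-0.92195211 -0.38724926 -0.00650568]
 [-0.23256762  0.56696606 -0.79022894]
 [ 0.30970408 -0.72704023 -0.6127772 ]] [576.64497659 107.69387041 899.14365368]
[[-1.89414849e-05 -9.55679078e-01 -2.94410427e-01  7.45041135e+01]
 [ 9.99999941e-01 -1.19286297e-04  3.22875572e-04  9.44972871e-01]
 [-3.43684558e-04 -2.94410403e-01  9.55679024e-01 -1.41666884e+02]
 [ 0.00000000e+00  0.00000000e+00  0.00000000e+00  1.00000000e+00]] [[320.8901097    0.         316.48300761]
 [  0.         320.8901097  202.73329644]
 [  0.           0.           1.        ]] [-0.01503936  0.          0.          0.          0.        ]
```

View pics/scene0.png

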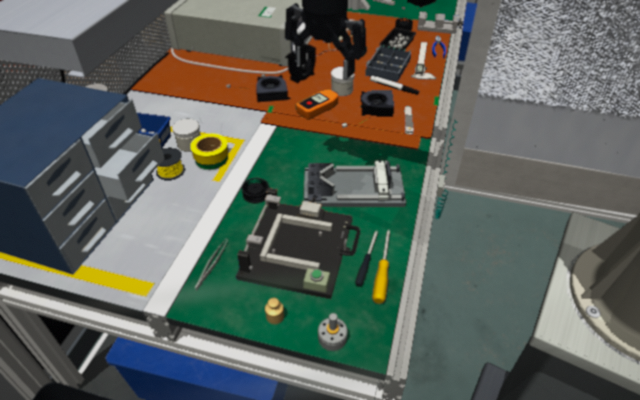

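View pics/side0.png

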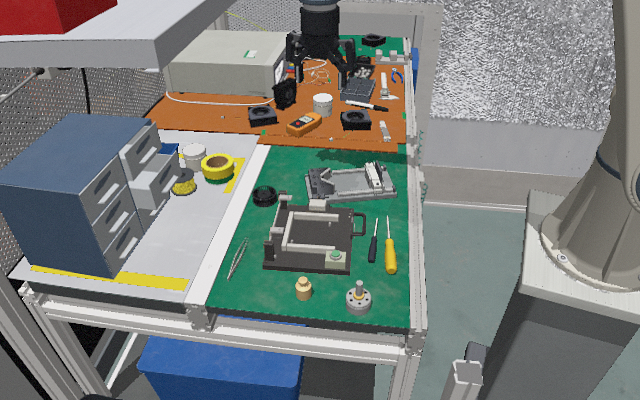

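The scene view shows the rotor at about (333,330) with its shaft top near (334,315), and the weight at (274,311). The clamp is at about (355,183), with the jaw at (382,177) and the V at (318,182), and the impeller is at (257,188). The side view has the rotor at (358,297) with its shaft top near (359,283), and the clamp at about (350,182).

```bash
cat >h.py <<'E'
import numpy as np,cv2
from scipy.spatial.transform import Rotation as Ro
def cam(f,pose=None):
    """returns R,t world->cam"""
    if "R" in f: return np.array(f["R"]),np.array(f["t"])
    T=np.eye(4);T[:3,:3]=Ro.from_euler('xyz',pose[1]).as_matrix();T[:3,3]=pose[0]
    W=np.linalg.inv(T@np.array(f["mount"]));return W[:3,:3],W[:3,3]
def plane(f,uv,z,pose=None):
    R,t=cam(f,pose)
    p=cv2.undistortPoints(np.array(uv,float).reshape(-1,1,2),f["mtx"],np.array(f["D"]))[:,0]
    d=np.c_[p,np.ones(len(p))]@R; c=-R.T@t
    return c+d*((z-c[2])/d[:,2])[:,None]
def proj(f,X,pose=None):
    R,t=cam(f,pose)
    return cv2.projectPoints(np.array(X,float).reshape(-1,3),cv2.Rodrigues(R)[0],t,f["mtx"],np.array(f["D"]))[0][:,0]
E
python3 - <<'E'
from h import *;import pickle
d=pickle.load(open("f0.pkl","rb"))
np.set_printoptions(precision=1,suppress=True)
for n,top,cl,w in(("scene",(334,315),[(305,200),(405,203),(382,177),(318,182)],(274,300)),("side",(359,283),[(307,200),(396,196),(374,177),(322,184)],(304,280))):
    f=d[n];print(n,-f["R"].T@f["t"],plane(f,[top],62),plane(f,cl,14),plane(f,[w],42))
a=[cv2.resize(d[n]["color"][y:y+75,x:x+130],None,fx=6,fy=4,interpolation=cv2.INTER_CUBIC) for n,y,x in(("scene",145,290),("side",145,290))]
cv2.imwrite("pics/cl.png",np.vstack(a)[:,:,::-1])
E
```

```text
scene [235.  672.6 678.9] [[418.1 321.2  62. ]] [[608.7  96.1  14. ]
 [437.1   4.3  14. ]
 [508.4 -42.2  14. ]
 [613.7  38.   14. ]] [[517.1 333.6  42. ]]
side [278.2 816.  639.8] [[418.6 326.6  62. ]] [[615.2 102.   14. ]
 [436.8  13.3  14. ]
 [504.5 -37.8  14. ]
 [607.4  34.5  14. ]] [[513.8 339.5  42. ]]
```

View pics/wrist0.png

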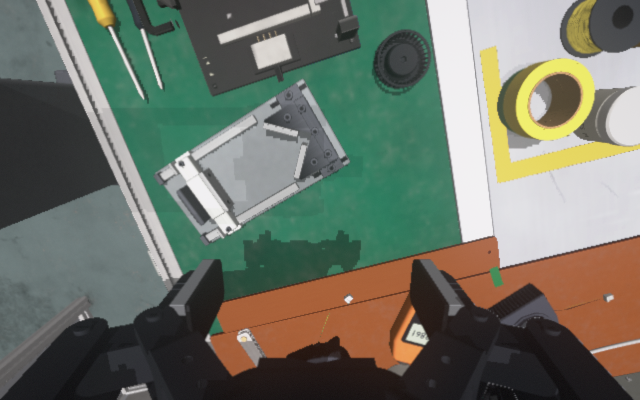

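View pics/cl.png

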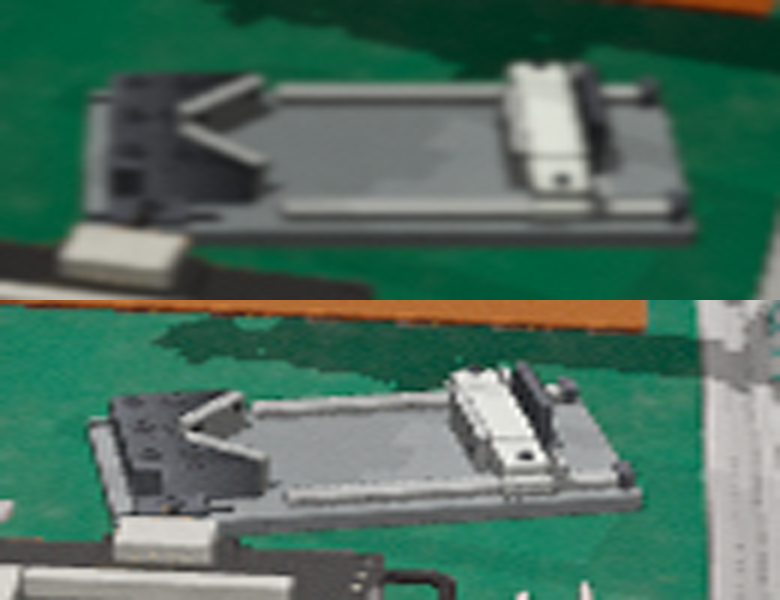

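The wrist view shows the clamp's corners at about (155,180), (208,243), (348,160) and (302,82). The V apex is near (307,140), the jaw's front top edge runs from about (186,152) to (241,224), and the push plate is at about (190,200). The crop confirms the same layout.

```bash
python3 - <<'E'
from h import *
import cv2
from rig import telemetry,optics
np.set_printoptions(precision=1,suppress=True)
s=telemetry.sense();pose=(s["eef_pos"],s["tcp_rot"]);f=optics.grab_frame("wrist")
c=plane(f,[(155,180),(208,243),(348,160),(302,82)],14,pose)
print(c);print(c.mean(0),[np.linalg.norm(c[i]-c[(i+1)%4]) for i in range(4)])
ax=(c[2]+c[3]-c[0]-c[1]);yaw=np.arctan2(ax[1],ax[0]);print("yaw",yaw)
M=c.mean(0);R=Ro.from_euler('z',yaw).as_matrix()
print("apex",(plane(f,[(305,140)],40,pose)-M)@R,"jaw front",(plane(f,[(186,152),(241,224)],40,pose)-M)@R)
# refine: mask of non-green blob, minAreaRect
hsv=cv2.cvtColor(f["color"],cv2.COLOR_RGB2HSV)
img=cv2.resize(f["color"][70:260,140:360],None,fx=3.5,fy=3.1,interpolation=cv2.INTER_CUBIC)
def mark(X,col):
    for u,v in proj(f,X,pose): cv2.circle(img,(int((u-140+.5)*3.5),int((v-70+.5)*3.1)),4,col,1)
P=lambda x,y,z:M*[1,1,0]+R@[x,y,0]+[0,0,z]
mark([P(x,y,14) for x in(-100,100) for y in(-52,52)],(255,0,0));mark([P(8,0,14)],(255,255,0))
mark([P(x,0,40) for x in(58,68,78)],(0,255,255))
mark([P(x,y,40) for x in(-45,-30) for y in(-25,25)],(255,0,255))
cv2.imwrite("pics/w1.png",img[:,:,::-1])
E
```

```text
[[440.   -8.6  14. ]
 [493.3 -87.3  14. ]
 [660.9  14.3  14. ]
 [610.3  96.7  14. ]]
[551.1   3.8  14. ] [np.float64(95.00465478787167), np.float64(195.97697703501115), np.float64(96.64804050830922), np.float64(200.20366058286052)]
yaw 0.5494179269830964
apex [[71.9 -2.5 26. ]] jaw front [[-39.7  51.7  26. ]
 [-37.3 -43.2  26. ]]
```

View pics/w1.png

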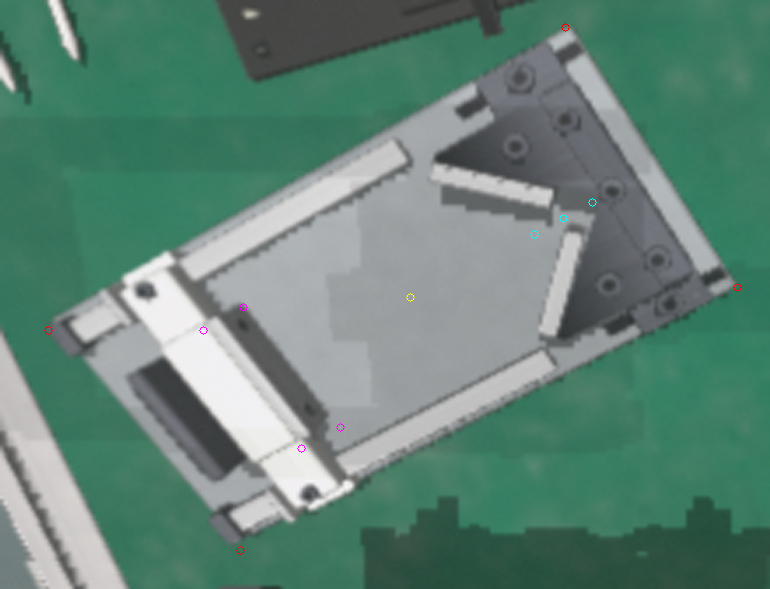

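The overlay puts the clamp centre near (551,4) with yaw about 0.55. The V apex is at x of about 72, and the jaw's face is near x = -43. Next I move above the rotor.

Emit:
play_rows(
  dp=[
    [0.8,-0.5,0],
    [1.6,-1.0,0],
    [2.4,-1.5,0],
    [3.2,-2.0,0],
    [4.0,-2.5,0],
  ],
  rot=[
    [0,0,1],
    [0,0,2],
    [0,0,3],
    [0,0,4],
    [0,0,4.8],
  ],
)

```text
clock: 0.62
eef_pos: [523.8, 161.1, 231.2]
tcp_rot: [-3.141, 0.0, 1.062]
contact_force: [0.6, 0.4, -0.1]
opening: 1.002
grasp_force: 0.0
```

```bash
cat >go.py <<'E'
import sys
from h import *
from rig import telemetry
s=telemetry.sense();R=Ro.from_euler('xyz',s["tcp_rot"]).as_matrix()
x,y,z,yaw=map(float,sys.argv[1:5])
T=Ro.from_euler('xyz',[np.pi,0,yaw]).as_matrix()
print("clock",s["clock"],s["eef_pos"].round(1),"dp",(R.T@(np.array([x,y,z])-s["eef_pos"])/40).round(3),"rot",(np.degrees(Ro.from_matrix(R.T@T).as_rotvec())/6).round(3),s["contact_force"].round(2),s["opening"],s["grasp_force"])
E
python3 go.py 418 324 200 0.55
```

```text
clock 0.6167 [523.8 161.1 231.2] dp [ 2.269 -4.293  0.78 ] rot [-1.00e-03  1.00e-03  4.89e+00] [ 0.59  0.37 -0.08] 1.0021677046315425 0.0
```

Emit:
play_rows(
  dp=[
    [0.45,-0.85,0.1],
    [0.9,-1.7,0.3],
    [1.35,-2.55,0.5],
    [1.8,-3.4,0.6],
    [2.27,-4.29,0.78],
  ],
  rot=[
    [0,0,1],
    [0,0,2],
    [0,0,3],
    [0,0,4],
    [0,0,4.9],
  ],
)

```text
clock: 1.03
eef_pos: [417.3, 323.5, 200.2]
tcp_rot: [3.142, -0.001, 0.549]
contact_force: [1.0, 0.0, 0.5]
opening: 1.0
grasp_force: 0.0
```

Emit:
play_rows(
  dp=[
    [0,0,0],
    [0,0,0],
  ],
  rot=[
    [0,0,0],
    [0,0,0],
  ],
)

```text
clock: 1.2
eef_pos: [416.9, 323.6, 199.6]
tcp_rot: [3.141, 0.001, 0.559]
contact_force: [-0.0, -0.6, -0.6]
opening: 0.998
grasp_force: 0.0
```

```bash
python3 - <<'E'
from h import *
from rig import telemetry,optics
s=telemetry.sense();pose=(s["eef_pos"],s["tcp_rot"]);f=optics.grab_frame("wrist")
print(pose,proj(f,[(418,324,0),(418,324,62),(418,324,26)],pose))
cv2.imwrite("pics/w2.png",f["color"][:,:,::-1])
E
```

```text
(array([416.9024933 , 323.60146119, 199.64056841]), array([3.14149544e+00, 9.48488421e-04, 5.59233071e-01])) [[315.61713891 175.66828807]
 [315.52022749 190.40592443]
 [315.58082001 181.19024152]]
```

View pics/w2.png

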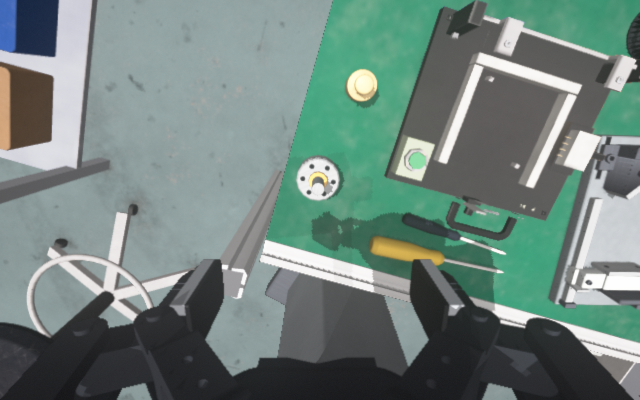

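The picture shows the rotor cup centred at about (318,179) and its shaft top at about (318,191), so it stands near (419,322). The weight at (362,85) is well clear of the fingers.

```bash
python3 go.py 419 322 37 0.555
```

```text
clock 1.25 [417.9 322.6 199.9] dp [0.017 0.026 4.073] rot [0.004 0.004 0.034] [ 0.48 -0.66  0.81] 1.0054508764909362 0.0
```

Emit:
play_rows(
  dp=[
    [0.02,0.03,0.9],
    [0.02,0.03,1.8],
    [0.02,0.04,2.6],
    [0.02,0.04,3.3],
    [0.02,0.04,3.7],
  ],
  rot=[
    [0,0,0],
    [0,0,0],
    [0,0,0],
    [0,0,0],
    [0,0,0],
  ],
  fingers=0.4,
  grip_force=40,
)

```text
clock: 1.67
eef_pos: [419.8, 319.0, 49.4]
tcp_rot: [3.141, 0.003, 0.554]
contact_force: [-0.3, 0.5, -1.0]
opening: 0.398
grasp_force: 0.0
```

Emit:
play_rows(
  dp=[
    [0,0,0.2],
    [0,0,0.36],
    [0,0,0.36],
  ],
  rot=[
    [0,0,0],
    [0,0,0],
    [0,0,0],
  ],
)

```text
clock: 1.92
eef_pos: [420.4, 320.6, 37.3]
tcp_rot: [3.141, 0.001, 0.554]
contact_force: [-0.8, 0.1, 0.3]
opening: 0.4
grasp_force: 0.0
```

Emit:
play_rows(
  dp=[
    [0,0,0],
    [0,0,0],
    [0,0,0],
    [0,0,0],
    [0,0,0],
  ],
  rot=[
    [0,0,0],
    [0,0,0],
    [0,0,0],
    [0,0,0],
    [0,0,0],
  ],
  fingers=0,
)

```text
clock: 2.33
eef_pos: [420.8, 321.8, 38.9]
tcp_rot: [3.142, -0.002, 0.555]
contact_force: [0.9, -3.0, 7.6]
opening: 0.12
grasp_force: 39.5
```

Emit:
play_rows(
  dp=[
    [0,0,-0.3],
    [0,0,-0.8],
    [0,0,-1.6],
    [0,0,-2.4],
    [0,0,-2.9],
  ],
  rot=[
    [0,0,0],
    [0,0,0],
    [0,0,0],
    [0,0,0],
    [0,0,0],
  ],
)

```text
clock: 2.75
eef_pos: [420.4, 321.9, 157.4]
tcp_rot: [-3.141, -0.003, 0.555]
contact_force: [0.9, 0.6, -1.2]
opening: 0.119
grasp_force: 39.0
```

```bash
python3 go.py 558 8 160 0.55
```

```text
clock 2.75 [420.4 321.9 157.4] dp [-1.213  8.482 -0.073] rot [-0.004 -0.026  0.05 ] [ 0.92  0.63 -1.19] 0.11934840318553505 39.02377188205719
```

Emit:
play_rows(
  dp=[
    [-0.1,0.7,0],
    [-0.2,1.5,0],
    [-0.35,2.4,0],
    [-0.45,3.3,0],
    [-0.6,4.2,0],
  ],
  rot=[
    [0,0,0],
    [0,0,0],
    [0,0,0],
    [0,0,0],
    [0,0,0],
  ],
)

```text
clock: 3.17
eef_pos: [488.4, 164.7, 154.8]
tcp_rot: [3.141, -0.001, 0.556]
contact_force: [0.6, 0.7, -1.5]
opening: 0.122
grasp_force: 39.0
```

Emit:
play_rows(
  dp=[
    [-0.12,0.9,0],
    [-0.25,1.8,0],
    [-0.38,2.7,0],
    [-0.5,3.5,0],
    [-0.61,4.28,0],
  ],
  rot=[
    [0,0,0],
    [0,0,0],
    [0,0,0],
    [0,0,0],
    [0,0,0],
  ],
)

```text
clock: 3.58
eef_pos: [557.8, 5.7, 154.7]
tcp_rot: [3.141, -0.0, 0.555]
contact_force: [0.8, 1.0, -1.6]
opening: 0.119
grasp_force: 39.0
```

Emit:
play_rows(
  dp=[
    [0,0,0],
    [0,0,0],
    [0,0,0],
  ],
  rot=[
    [0,0,0],
    [0,0,0],
    [0,0,0],
  ],
)

```text
clock: 3.83
eef_pos: [557.0, 7.8, 154.1]
tcp_rot: [-3.141, 0.0, 0.554]
contact_force: [-0.6, 0.2, -1.6]
opening: 0.121
grasp_force: 39.2
```

```bash
python3 go.py 558 8 60 0.55; python3 - <<'E'
from h import *
from rig import telemetry,optics
s=telemetry.sense();pose=(s["eef_pos"],s["tcp_rot"]);f=optics.grab_frame("wrist")
M=np.array([551,4,0]);R=Ro.from_euler('z',.55).as_matrix()
img=f["color"].copy()
for p in [(100,52,14),(100,-52,14),(-100,52,14),(-100,-52,14),(72,0,40),(8,0,14)]:
    u,v=proj(f,[M+R@p],pose)[0];print(p,u,v);cv2.circle(img,(int(u),int(v)),3,(255,0,0),1)
cv2.imwrite("pics/w3.png",img[:,:,::-1])
E
```

```text
clock 3.8333 [557.    7.8 154.1] dp [0.025 0.01  2.352] rot [-0.005  0.001  0.041] [-0.58  0.17 -1.56] 0.12086628575102552 39.1833758354187
(100, 52, 14) 252.81619246921798 82.00350807022745
(100, -52, 14) 378.8022294162094 82.583608840158
(-100, 52, 14) 263.487081158682 293.5796626340356
(-100, -52, 14) 366.6650323672326 293.94000291526874
(72, 0, 40) 315.646619536615 118.53784066999113
(8, 0, 14) 315.4505859073363 190.0813574616628
```

View pics/w3.png

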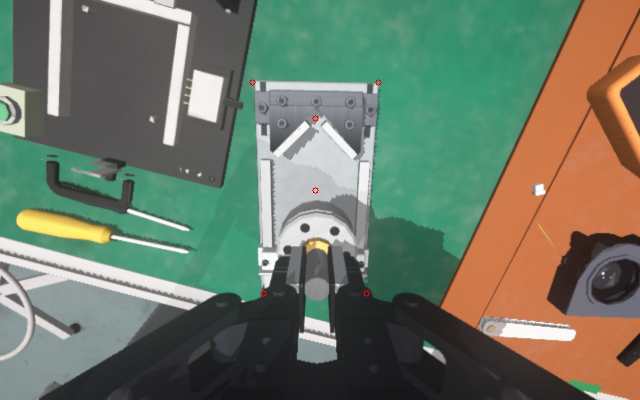

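The picture shows the clamp lying square under the tool, with the predicted corners within 3 px and the V apex at about (317,120). The rotor is held upright, centred at about (317,245). Next I lower it.

Emit:
play_rows(
  dp=[
    [0.02,0.01,0.6],
    [0.02,0.01,1.2],
    [0.02,0.01,1.7],
    [0.02,0.01,2.1],
    [0.02,0.01,2.25],
  ],
  rot=[
    [0,0,0],
    [0,0,0],
    [0,0,0],
    [0,0,0],
    [0,0,0],
  ],
)

```text
clock: 4.3
eef_pos: [556.4, 8.9, 61.7]
tcp_rot: [-3.14, 0.003, 0.557]
contact_force: [-0.9, -0.3, -1.0]
opening: 0.119
grasp_force: 39.2
```

Emit:
play_rows(
  dp=[
    [0,0,0.08],
    [0,0,0.14],
    [0,0,0.18],
    [0,0,0.2],
    [0,0,0.2],
  ],
  rot=[
    [0,0,0],
    [0,0,0],
    [0,0,0],
    [0,0,0],
    [0,0,0],
  ],
)

```text
clock: 4.72
eef_pos: [558.8, 7.7, 56.3]
tcp_rot: [3.141, -0.001, 0.555]
contact_force: [1.0, -0.1, -1.6]
opening: 0.122
grasp_force: 39.2
```

Emit:
play_rows(
  dp=[
    [0,0,0.02],
    [0,0,0.04],
    [0,0,0.06],
    [0,0,0.06],
    [0,0,0.06],
  ],
  rot=[
    [0,0,0],
    [0,0,0],
    [0,0,0],
    [0,0,0],
    [0,0,0],
  ],
)

```text
clock: 5.13
eef_pos: [558.4, 7.5, 53.3]
tcp_rot: [-3.142, 0.0, 0.555]
contact_force: [0.8, 0.7, -0.2]
opening: 0.121
grasp_force: 39.2
```

Emit:
play_rows(
  dp=[
    [0,0,0.02],
    [0,0,0.03],
    [0,0,0.03],
  ],
  rot=[
    [0,0,0],
    [0,0,0],
    [0,0,0],
  ],
)

```text
clock: 5.38
eef_pos: [559.2, 7.6, 52.9]
tcp_rot: [3.141, -0.001, 0.555]
contact_force: [-0.9, 0.3, 6.6]
opening: 0.12
grasp_force: 40.1
```

Emit:
play_rows(
  dp=[
    [0,0,0],
    [0,0,0],
    [0,0,0],
    [0,0,0],
    [0,0,0],
  ],
  rot=[
    [0,0,0],
    [0,0,0],
    [0,0,0],
    [0,0,0],
    [0,0,0],
  ],
  fingers=0.4,
)

```text
clock: 5.8
eef_pos: [558.3, 7.6, 52.0]
tcp_rot: [-3.141, 0.0, 0.555]
contact_force: [-0.1, -0.0, 0.3]
opening: 0.401
grasp_force: 0.0
```

Emit:
play_rows(
  dp=[
    [0,0,-0.3],
    [0,0,-0.9],
    [0,0,-1.6],
    [0,0,-2.3],
    [0,0,-2.5],
  ],
  rot=[
    [0,0,0],
    [0,0,0],
    [0,0,0],
    [0,0,0],
    [0,0,0],
  ],
)

```text
clock: 6.22
eef_pos: [560.6, 7.6, 156.9]
tcp_rot: [3.139, -0.005, 0.555]
contact_force: [0.7, -0.5, 0.6]
opening: 0.399
grasp_force: 0.0
```

```bash
python3 - <<'E'
from rig import telemetry,optics
import cv2,numpy as np
a=optics.grab_frame("side")["color"][140:220,280:420];s=telemetry.sense()
b=optics.grab_frame("wrist")["color"][60:400,200:430]
a=cv2.resize(a,None,fx=3,fy=3,interpolation=2);b=cv2.resize(b,(346,510))
o=np.zeros((510,766,3),np.uint8);o[:240,:420]=a;o[:,420:]=b
cv2.imwrite("pics/c4.png",o[:,:,::-1])
E
python3 go.py 473 -44 100 0.555
```

```text
clock 6.3167 [559.9   7.6 154.7] dp [-2.531 -0.052  1.357] rot [ 0.023 -0.037 -0.   ] [ 0.96 -0.33 -0.71] 0.4010865702013877 0.0
```

View pics/c4.png

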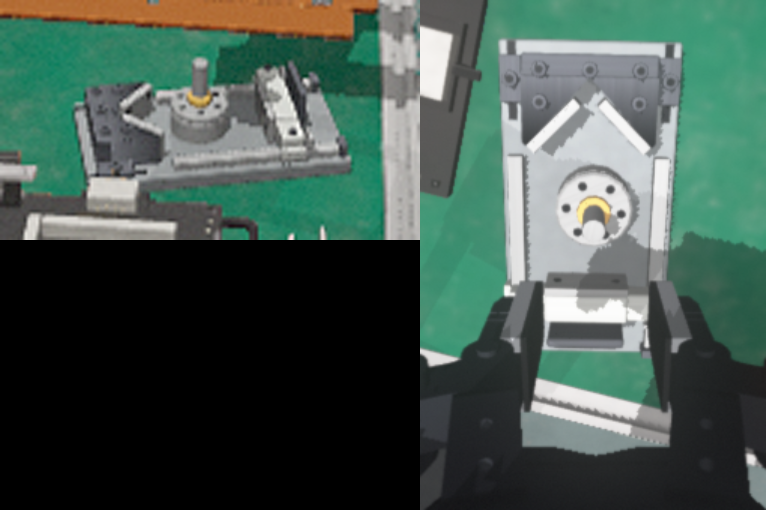

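The rotor stands upright and free in the bay, at crop position (593,215). The jaw is behind it, with the push plate's back edge at about v = 346 in the crop.

```bash
python3 - <<'E'
from h import *
from rig import telemetry,optics
np.set_printoptions(precision=1,suppress=True)
s=telemetry.sense();pose=(s["eef_pos"],s["tcp_rot"]);f=optics.grab_frame("wrist")
M=np.array([551,4,0]);R=Ro.from_euler('z',.555).as_matrix()
q=lambda u,v:(200+(u-420)/1.504,60+v/1.5)
print("pad back/top",(plane(f,[q(548,346),q(622,346),q(585,325)],58,pose)-M)@R)
print("jaw front top",(plane(f,[q(545,290),q(628,290)],40,pose)-M)@R)
print("faces mouth/apex",(plane(f,[q(525,148),q(653,152),q(588,90)],40,pose)-M)@R)
print("rotor top",(plane(f,[q(593,229)],76,pose)-M)@R,(plane(f,[q(594,197)],40,pose)-M)@R)
print(M+R@[-108,0,0])
E
python3 go.py 459 -53 100 0.555
```

```text
pad back/top [[-65.9  23.7  58. ]
 [-65.9 -18.   58. ]
 [-52.5   2.8  58. ]]
jaw front top [[-39.8  26.3  40. ]
 [-39.8 -22.1  40. ]]
faces mouth/apex [[ 43.6  34.5  40. ]
 [ 41.4 -33.9  40. ]
 [ 73.7   0.7  40. ]]
rotor top [[10.  -1.8 76. ]] [[16.5 -2.3 40. ]]
[459.2 -52.9   0. ]
clock 6.3667 [558.8   7.6 153. ] dp [-2.92  -0.028  1.32 ] rot [ 0.009 -0.015  0.   ] [-0.93  0.05 -0.56] 0.39949657265971167 0.0
```

Emit:
play_rows(
  dp=[
    [-0.7,0,0],
    [-1.5,0,0],
    [-2.3,0,0],
    [-2.85,0,0.4],
    [-2.85,0,1],
  ],
  rot=[
    [0,0,0],
    [0,0,0],
    [0,0,0],
    [0,0,0],
    [0,0,0],
  ],
  fingers=0,
)

```text
clock: 6.78
eef_pos: [457.7, -53.8, 111.6]
tcp_rot: [-3.141, 0.002, 0.554]
contact_force: [0.9, -0.4, 0.7]
opening: -0.001
grasp_force: 0.0
```

Emit:
play_rows(
  dp=[
    [0,0,0.5],
    [0,0,1.1],
    [0,0,1.6],
    [0,0,1.8],
    [0,0,1.8],
  ],
  rot=[
    [0,0,0],
    [0,0,0],
    [0,0,0],
    [0,0,0],
    [0,0,0],
  ],
)

```text
clock: 7.2
eef_pos: [459.1, -52.2, 37.6]
tcp_rot: [-3.138, 0.004, 0.555]
contact_force: [-1.2, -0.4, 0.4]
opening: -0.003
grasp_force: 0.0
```

Emit:
play_rows(
  dp=[
    [0,0,0],
    [0,0,0],
  ],
  rot=[
    [0,0,0],
    [0,0,0],
  ],
)

```text
clock: 7.37
eef_pos: [461.9, -52.5, 40.6]
tcp_rot: [3.141, -0.0, 0.555]
contact_force: [-0.7, -0.4, 0.4]
opening: 0.001
grasp_force: 0.0
```

```bash
python3 go.py 461 -52 40 0.55
```

```text
clock 7.3667 [461.9 -52.5  40.6] dp [-0.012 -0.022  0.016] rot [ 0.003 -0.004  0.049] [-0.7  -0.36  0.4 ] 0.0007070744026000206 0.0
```

Emit:
play_rows(
  dp=[
    [0.1,0,0],
    [0.2,0,0],
    [0.3,0,0],
    [0.4,0,0],
    [0.45,0,0],
  ],
  rot=[
    [0,0,0],
    [0,0,0],
    [0,0,0],
    [0,0,0],
    [0,0,0],
  ],
)

```text
clock: 7.78
eef_pos: [477.8, -42.7, 40.5]
tcp_rot: [3.141, -0.001, 0.555]
contact_force: [0.6, -0.2, 0.2]
opening: 0.0
grasp_force: 0.0
```

Emit:
play_rows(
  dp=[
    [0.03,0,0],
    [0.06,0,0],
    [0.09,0,0],
    [0.12,0,0],
    [0.15,0,0],
  ],
  rot=[
    [0,0,0],
    [0,0,0],
    [0,0,0],
    [0,0,0],
    [0,0,0],
  ],
)

```text
clock: 8.2
eef_pos: [481.9, -39.8, 40.0]
tcp_rot: [-3.141, 0.0, 0.555]
contact_force: [0.1, 0.8, 0.4]
opening: 0.004
grasp_force: 0.0
```

Emit:
play_rows(
  dp=[
    [0.03,0,0],
    [0.06,0,0],
    [0.09,0,0],
    [0.12,0,0],
    [0.15,0,0],
  ],
  rot=[
    [0,0,0],
    [0,0,0],
    [0,0,0],
    [0,0,0],
    [0,0,0],
  ],
)

```text
clock: 8.62
eef_pos: [486.0, -37.2, 40.0]
tcp_rot: [-3.141, 0.002, 0.555]
contact_force: [-4.1, -5.8, 3.7]
opening: 0.002
grasp_force: 3.1
```

Emit:
play_rows(
  dp=[
    [0.03,0,0],
    [0.06,0,0],
    [0.09,0,0],
    [0.12,0,0],
    [0.15,0,0],
  ],
  rot=[
    [0,0,0],
    [0,0,0],
    [0,0,0],
    [0,0,0],
    [0,0,0],
  ],
)

```text
clock: 9.03
eef_pos: [491.2, -34.1, 40.0]
tcp_rot: [-3.141, 0.002, 0.555]
contact_force: [-3.5, -5.7, 3.6]
opening: -0.004
grasp_force: 3.1
```

Emit:
play_rows(
  dp=[
    [0.03,0,0],
    [0.06,0,0],
    [0.09,0,0],
    [0.12,0,0],
    [0.15,0,0],
  ],
  rot=[
    [0,0,0],
    [0,0,0],
    [0,0,0],
    [0,0,0],
    [0,0,0],
  ],
)

```text
clock: 9.45
eef_pos: [496.4, -31.0, 40.0]
tcp_rot: [-3.141, 0.002, 0.555]
contact_force: [-3.2, -6.5, 2.2]
opening: -0.003
grasp_force: 3.1
```

Emit:
play_rows(
  dp=[
    [0.02,0,0],
    [0.04,0,0],
    [0.06,0,0],
    [0.08,0,0],
    [0.1,0,0],
  ],
  rot=[
    [0,0,0],
    [0,0,0],
    [0,0,0],
    [0,0,0],
    [0,0,0],
  ],
)

```text
clock: 9.87
eef_pos: [499.8, -28.9, 40.0]
tcp_rot: [-3.142, 0.002, 0.555]
contact_force: [-3.2, -7.3, 3.0]
opening: -0.001
grasp_force: 3.0
```

Emit:
play_rows(
  dp=[
    [0.02,0,0],
    [0.04,0,0],
    [0.06,0,0],
    [0.08,0,0],
    [0.1,0,0],
  ],
  rot=[
    [0,0,0],
    [0,0,0],
    [0,0,0],
    [0,0,0],
    [0,0,0],
  ],
)

```text
clock: 10.28
eef_pos: [503.2, -26.9, 40.0]
tcp_rot: [-3.142, 0.002, 0.555]
contact_force: [-4.1, -7.0, 2.6]
opening: 0.0
grasp_force: 3.0
```

Emit:
play_rows(
  dp=[
    [0.02,0,0],
    [0.04,0,0],
    [0.06,0,0],
    [0.08,0,0],
    [0.1,0,0],
  ],
  rot=[
    [0,0,0],
    [0,0,0],
    [0,0,0],
    [0,0,0],
    [0,0,0],
  ],
)

```text
clock: 10.7
eef_pos: [506.5, -24.8, 40.0]
tcp_rot: [-3.141, 0.002, 0.555]
contact_force: [-2.8, -7.2, 3.3]
opening: 0.001
grasp_force: 3.1
```

Emit:
play_rows(
  dp=[
    [0.02,0,0],
    [0.04,0,0],
    [0.06,0,0],
    [0.08,0,0],
    [0.1,0,0],
  ],
  rot=[
    [0,0,0],
    [0,0,0],
    [0,0,0],
    [0,0,0],
    [0,0,0],
  ],
)

```text
clock: 11.12
eef_pos: [509.9, -22.7, 40.0]
tcp_rot: [-3.142, 0.002, 0.555]
contact_force: [-2.5, -6.7, 2.3]
opening: 0.0
grasp_force: 3.1
```

```bash
cat >lk.py <<'E'
import sys
from h import *
from rig import telemetry,optics
s=telemetry.sense();M=np.array([551,4,0]);R=Ro.from_euler('z',.555).as_matrix()
print("tcp clamp",((s["eef_pos"]-M)@R).round(1),"F",(s["contact_force"]@R).round(2))
pose=(s["eef_pos"],s["tcp_rot"]);f=optics.grab_frame("side")
a=cv2.resize(f["color"][140:220,280:420],None,fx=5,fy=5,interpolation=2)
cv2.imwrite(sys.argv[1],a[:,:,::-1])
E
python3 lk.py pics/s5.png
```

```text
tcp clamp [-49.   -1.1  40. ] F [-5.66 -4.37  2.31]
```

Emit:
play_rows(
  dp=[
    [0.02,0.002,0],
    [0.04,0.003,0],
    [0.06,0.004,0],
    [0.08,0.005,0],
    [0.1,0.005,0],
  ],
  rot=[
    [0,0,0],
    [0,0,0],
    [0,0,0],
    [0,0,0],
    [0,0,0],
  ],
)

```text
clock: 11.58
eef_pos: [513.3, -20.7, 39.9]
tcp_rot: [-3.141, 0.002, 0.555]
contact_force: [-2.7, -6.7, 2.8]
opening: -0.001
grasp_force: 3.1
```

Emit:
play_rows(
  dp=[
    [0.02,0,0],
    [0.04,0,0],
    [0.06,0.001,0],
    [0.08,0.001,0],
    [0.1,0.001,0],
  ],
  rot=[
    [0,0,0],
    [0,0,0],
    [0,0,0],
    [0,0,0],
    [0,0,0],
  ],
)

```text
clock: 12.0
eef_pos: [516.7, -18.6, 39.9]
tcp_rot: [-3.141, 0.002, 0.555]
contact_force: [-4.0, -6.5, 3.1]
opening: 0.002
grasp_force: 3.1
```

Emit:
play_rows(
  dp=[
    [0.02,0,0],
    [0.04,0,0],
    [0.06,0.001,0],
    [0.08,0.001,0],
    [0.1,0.001,0],
  ],
  rot=[
    [0,0,0],
    [0,0,0],
    [0,0,0],
    [0,0,0],
    [0,0,0],
  ],
)

```text
clock: 12.42
eef_pos: [520.2, -16.6, 39.9]
tcp_rot: [-3.141, 0.002, 0.555]
contact_force: [-2.9, -6.2, 2.6]
opening: 0.0
grasp_force: 3.1
```

Emit:
play_rows(
  dp=[
    [0.02,0,0],
    [0.04,0,0],
    [0.06,0.001,0],
    [0.08,0.001,0],
    [0.1,0.001,0],
  ],
  rot=[
    [0,0,0],
    [0,0,0],
    [0,0,0],
    [0,0,0],
    [0,0,0],
  ],
)

```text
clock: 12.83
eef_pos: [523.6, -14.5, 39.9]
tcp_rot: [-3.141, 0.002, 0.555]
contact_force: [-3.5, -6.7, 2.6]
opening: 0.002
grasp_force: 3.1
```

```bash
python3 lk.py pics/s6.png
```

```text
tcp clamp [-33.1  -1.3  39.9] F [-6.49 -3.9   2.63]
```

View pics/s6.png

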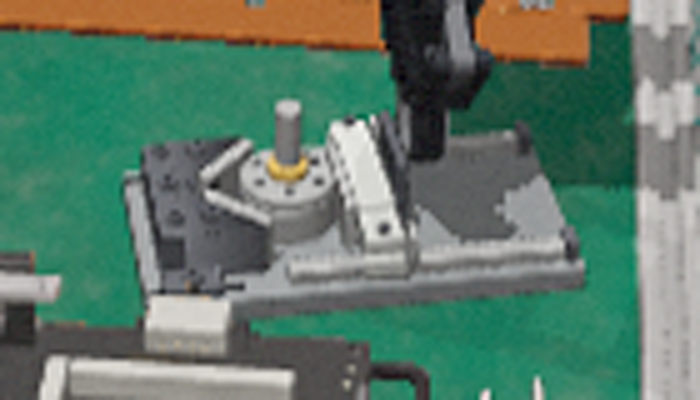

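The rotor (hub at about (288,165)) stands upright in the V's mouth with the jaw against it and perhaps 10 mm still to go. I'll slow down from here.

Emit:
play_rows(
  dp=[
    [0.02,0,0],
    [0.04,0,0],
    [0.06,0,0],
    [0.08,0,0],
    [0.1,0.001,0],
  ],
  rot=[
    [0,0,0],
    [0,0,0],
    [0,0,0],
    [0,0,0],
    [0,0,0],
  ],
)

```text
clock: 13.3
eef_pos: [527.0, -12.5, 39.9]
tcp_rot: [-3.141, 0.002, 0.555]
contact_force: [-2.6, -6.3, 3.8]
opening: -0.006
grasp_force: 3.1
```

Emit:
play_rows(
  dp=[
    [0.01,0,0],
    [0.02,0,0],
    [0.03,0,0],
    [0.04,0,0],
    [0.05,0,0],
  ],
  rot=[
    [0,0,0],
    [0,0,0],
    [0,0,0],
    [0,0,0],
    [0,0,0],
  ],
)

```text
clock: 13.72
eef_pos: [528.7, -11.4, 39.9]
tcp_rot: [-3.141, 0.002, 0.555]
contact_force: [-3.2, -6.5, 2.4]
opening: 0.005
grasp_force: 3.1
```

Emit:
play_rows(
  dp=[
    [0.006,0,0],
    [0.012,0,0],
    [0.018,0,0],
    [0.024,0,0],
    [0.03,0,0],
  ],
  rot=[
    [0,0,0],
    [0,0,0],
    [0,0,0],
    [0,0,0],
    [0,0,0],
  ],
)

```text
clock: 14.13
eef_pos: [529.7, -10.8, 39.9]
tcp_rot: [-3.141, 0.002, 0.555]
contact_force: [-3.6, -7.3, 3.1]
opening: 0.001
grasp_force: 3.2
```

Emit:
play_rows(
  dp=[
    [0.006,0,0],
    [0.012,0,0],
    [0.018,0,0],
    [0.024,0,0],
    [0.03,0,0],
  ],
  rot=[
    [0,0,0],
    [0,0,0],
    [0,0,0],
    [0,0,0],
    [0,0,0],
  ],
)

```text
clock: 14.55
eef_pos: [530.7, -10.2, 39.9]
tcp_rot: [-3.141, 0.002, 0.555]
contact_force: [-3.0, -6.3, 3.5]
opening: -0.003
grasp_force: 3.2
```

Emit:
play_rows(
  dp=[
    [0.006,0,0],
    [0.012,0,0],
    [0.018,0,0],
    [0.024,0,0],
    [0.03,0,0],
  ],
  rot=[
    [0,0,0],
    [0,0,0],
    [0,0,0],
    [0,0,0],
    [0,0,0],
  ],
)

```text
clock: 14.97
eef_pos: [531.8, -9.6, 39.9]
tcp_rot: [-3.142, 0.002, 0.555]
contact_force: [-3.7, -7.5, 2.7]
opening: 0.001
grasp_force: 3.2
```

Emit:
play_rows(
  dp=[
    [0.006,0,0],
    [0.012,0,0],
    [0.018,0,0],
    [0.024,0,0],
    [0.03,0,0],
  ],
  rot=[
    [0,0,0],
    [0,0,0],
    [0,0,0],
    [0,0,0],
    [0,0,0],
  ],
)

```text
clock: 15.38
eef_pos: [532.0, -9.4, 39.9]
tcp_rot: [-3.141, 0.004, 0.556]
contact_force: [-6.8, -11.7, 6.6]
opening: -0.004
grasp_force: 5.5
```

Emit:
play_rows(
  dp=[
    [0.004,0,0],
    [0.008,0,0],
    [0.008,0,0],
    [0.008,0,0],
    [0.008,0,0],
  ],
  rot=[
    [0,0,0],
    [0,0,0],
    [0,0,0],
    [0,0,0],
    [0,0,0],
  ],
)

```text
clock: 15.8
eef_pos: [532.1, -9.4, 39.9]
tcp_rot: [-3.141, 0.004, 0.556]
contact_force: [-6.6, -12.3, 6.9]
opening: 0.004
grasp_force: 5.7
```

```bash
python3 - <<'E'
from h import *
from rig import telemetry
s=telemetry.sense();print((s["contact_force"]@Ro.from_euler('z',.55).as_matrix()).round(2))
E
```

```text
[-12.01  -7.04   6.92]
```

Emit:
play_rows(
  dp=[
    [0.005,0,0],
    [0.01,0,0],
    [0.01,0,0],
    [0.01,0,0],
    [0.01,0,0],
  ],
  rot=[
    [0,0,0],
    [0,0,0],
    [0,0,0],
    [0,0,0],
    [0,0,0],
  ],
)

```text
clock: 16.22
eef_pos: [532.1, -9.3, 39.9]
tcp_rot: [-3.141, 0.005, 0.556]
contact_force: [-7.6, -13.1, 7.8]
opening: -0.002
grasp_force: 6.5
```

The push along the clamp is about 13.3 N and the rotor is seated, so I back off gently.

Emit:
play_rows(
  dp=[
    [-0.02,0,0],
    [-0.04,0,0],
    [-0.08,0,0],
    [-0.15,0,0],
    [-0.3,0,0],
  ],
  rot=[
    [0,0,0],
    [0,0,0],
    [0,0,0],
    [0,0,0],
    [0,0,0],
  ],
)

```text
clock: 16.63
eef_pos: [524.6, -13.9, 40.2]
tcp_rot: [3.141, -0.001, 0.555]
contact_force: [-0.4, 0.4, 0.2]
opening: 0.001
grasp_force: 0.0
```

Emit:
play_rows(
  dp=[
    [-0.3,0,0],
    [-0.6,0,0],
    [-0.6,0,-0.8],
    [-0.6,0,-1.7],
    [-0.6,0,-2.5],
  ],
  rot=[
    [0,0,0],
    [0,0,0],
    [0,0,0],
    [0,0,0],
    [0,0,0],
  ],
)

```text
clock: 17.05
eef_pos: [501.9, -27.3, 141.0]
tcp_rot: [-3.14, 0.002, 0.555]
contact_force: [0.6, 0.4, 0.3]
opening: 0.004
grasp_force: 0.0
```

Emit:
play_rows(
  dp=[
    [0,0,0],
    [0,0,0],
    [0,0,0],
  ],
  rot=[
    [0,0,0],
    [0,0,0],
    [0,0,0],
  ],
)

```text
clock: 17.3
eef_pos: [502.7, -27.0, 139.7]
tcp_rot: [-3.141, 0.0, 0.555]
contact_force: [1.1, -1.0, -0.0]
opening: 0.002
grasp_force: 0.0
```

```bash
python3 - <<'E'
from h import *
from rig import telemetry,optics
b=optics.grab_frame("wrist")["color"];a=optics.grab_frame("side")["color"][130:230,280:420]
o=np.hstack([cv2.resize(b[:280,180:460],(400,400)),cv2.resize(a,(400,400*100//140)) if 0 else cv2.copyMakeBorder(cv2.resize(a,(400,286),interpolation=2),0,114,0,0,0)])
cv2.imwrite("pics/f7.png",o[:,:,::-1])
E
```

```text
(no output)
```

View pics/f7.png

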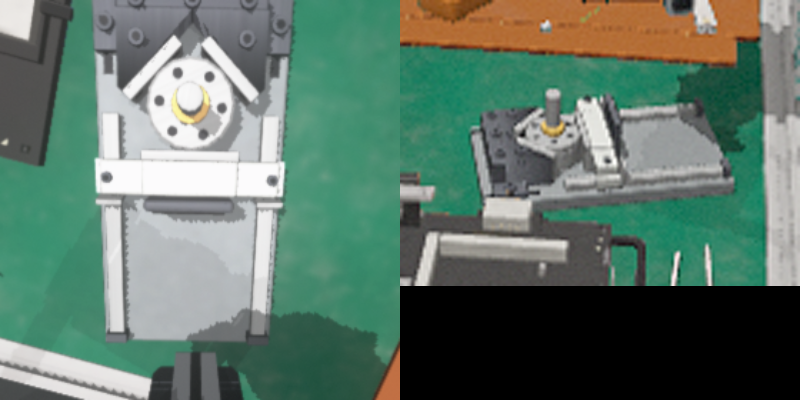

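The rotor (cup at about (190,103)) stands upright and centred against both faces of the V. The jaw is tight behind it and the tool is clear.

```bash
python3 -c "
from rig import r
print(r.sign_off())"
```

```text
the job is handed in; nothing more can be done
None
```

I handed the job in at about 17 s of the 54 s allowed: the rotor stands upright against both faces of the V, with the jaw left holding it after a push of about 13 N; sign-off returned no verdict, and I did not measure the remaining grip or re-check the weight and impeller at the end.

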